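# Switch on the interlocked appliance bank and lock it on

### The arm

A 6-joint arm with a two-finger parallel gripper is mounted at the origin on a cart in front of the work surface, level with it; the furniture and walls round the work are solid. World frame = base frame: x ahead of the robot, y to its left, z up, the work surface at z = 0. Lengths are in mm, angles in rad, forces in N, time in s.
With the tool pointing down it reaches from about 400 to 925 mm from the base axis. Payload 12.5 kg.
Tool frame: the origin (TCP) lies on the mounting face of the last link; the fingertips stand 190 mm ahead of it and the grasp point (between the pads) lies 171 mm ahead of it; z points along the fingers, y is the line along which they close (so a half turn about z gives the same grasp; the last joint's range is limited). The gripper opens to 95 mm and grips with 3 to 60 N. Pads are 20 mm wide; open, the fingers measure 119 mm over their backs; the gripper's body (75 mm by 180 mm) begins 59 mm behind the grasp point.
Start: joints at [1.158, 0.491, 1.559, -0, 1.092, -0.106], TCP at [188.732, 595.823, 404.761] pointing down, gripper open.
Joint ranges: [-3.1, 3.1], [-0.84, 2.19], [0.05, 2.79], [-1.13, 4.28], [0.06, 2.93], [-2.69, 2.69]. Speed limits (rad/s): [2.22, 2.22, 2.79, 3.14, 3.14, 3.14].

### API

Orientations are given as [roll, pitch, yaw] about the fixed x, y, z axes, in that order (R = Rz(yaw) Ry(pitch) Rx(roll)).
In Python, from cell import * gives the robot as it stands.
- The arm moves only by the tool arm_command, never from a script. Its argument "rows" is a list that holds one entry, the list of rows, each a list of 7 numbers: the shift along the tool's x, y, z normalised to -1 to 1, where 1 is 0.15 m, then the turn, a rotation vector about the tool's x, y, z normalised to -1 to 1, where 1 is 360 degrees, then the opening, from -1 (shut) to 1 (fully open). A call has 1 to 10 rows; each row is the pose to reach, as a shift and turn from the pose commanded when the call began, along the tool's axes at that moment, turning the shorter way round; what a row does not reach only later rows make up. A row lasts 1/12 s, in which the tool goes at most 41.7 mm and 7.16 degrees, less where a joint would pass 70% of its speed; a pose out of reach is approached as far as the arm can. A call with a number of a shift or a turn outside -1 to 1 is refused whole. A call with a gripper value outside its range is refused whole. The fingers move at their own pace and stop on an object; the grip force is fixed at half the most. Time passes only in rows, so rows that repeat a pose let the fingers close. It gives the time, the measured TCP pose, the force, the opening and the grip force at its end, in the units of the state.
- state(): the state, without advancing time (a new reading comes with each control period).
- read_camera(name): name is "scene" or "top" or "wrist"; returns (picture, depth): 400x640x3 uint8, red, green, blue; 400x640 float32, mm along the optical axis (not along the pixel's ray), 0 where there is no reading.
- get_calibration(name): a dict with "camera_matrix" (3x3 intrinsics, pixels), "D" ([k1, k2, p1, p2, k3] as OpenCV has them; the pictures are not rectified), "position" and "orientation" of the camera in the world; the wrist camera has in their place "hand_eye" (4x4, takes a point from camera to tool coordinates, whose origin is the TCP and whose axes are the flange's). Camera axes: x right, y up, looking along -z (the intrinsics and any distortion apply to the point x, -y, -z); pixel columns grow to the right and rows downward; lengths in mm; the calibration is good to about 2 mm. A picture is of the moment at which its call begins: read the wrist's pose just before it. get_calibration takes no time and is no camera call.
- job_done(): hands the job in; it is judged then, once.
The state is a dict: "t": time; "joints": joint angles; "qvel": joint speeds; "tau": joint torques, N m; "eef_pos": TCP position; "tcp_rot": TCP orientation; "ft_force": force on the tool from outside, world axes, zero at the start; "moment": the same for the moment, N m; "opening": opening from 0.0 (shut) to 1.0 (fully open); "grip_force": force on a finger pad.
Only numpy, scipy, OpenCV 4.12 (cv2) and the standard library are available. Lean on these libraries where they do the work, as an engineer would, in place of code of your own. Each camera call takes 0.05 s, during which the arm holds its last target. There are 200 camera calls.

### The job

Switch on the coffee corner's power bank: lift the yellow lock bar out of the notches behind the levers and lay it down on the worktop, then throw all three levers fully over, away from you. They are interlocked, so a lever may be blocked until another one is on: feel for it gently, never force a blocked lever. Finally take the bar up again and seat it in the two notches on the near side of the levers, its end grip in the black pocket, so that the levers are locked on, and leave the things round about where they are.

Things in the scene. Friction and masses are not known exactly. Their poses are not given: they have to be found in the camera images.
- bank: Power switch bank fixed to the worktop: grey plinth 134 x 212 x 20 mm (x -64 to +70, y -83 to +129 mm) with three identical lever switches at bank y = -44, 0, +44 mm. Origin: on the worktop under the middle switch; +x away from the robot, +y to the left. Two aluminium side plates (8 mm thick, at y = -72 and +72 mm, top z = 116 mm) have each two open-topped notches 27 mm wide, floor at z = 91 mm.
- far_seat (a point): Point midway between the two far notches, 9 mm above their floors (bank x = +32, z = 100 mm), where the bar's origin lies at the start; bank's axes. A black back panel (front face at x = +55 mm, top z = 110 mm, |y| under 75 mm) leaves only 14 mm behind the bar: take it by its end grip, which sticks out to the left. While here it stops every lever short of on.
- near_seat (a point): Point midway between the two near notches, 9 mm above their floors (bank x = -32, z = 100 mm), where the bar's origin belongs at the end; bank's axes. At its left a black pocket of two walls (faces 32 mm apart, walls 6 mm thick, y 84 to 124 mm, top z = 119 mm) flanks the bar's end grip, so the bar cannot be held by its end there.
- lock_bar: Loose yellow square bar, 18 x 18 mm in section and 200 mm long along its own y, about 0.13 kg, with two black rubber sleeves. Origin: on the bar's axis in the middle of the middle sleeve (y from -25 to +25 mm, the place to hold it for the near notches); the bar reaches from y = -80 mm to +120 mm. Any of its four long faces may be up.
- bar_end (a point): Middle of the bar's end grip (second black sleeve, 36 mm long), on the bar's axis: 102 mm along +y from the bar's origin.
- switch_a: Housing of one of the three identical lever switches (light grey, 84 x 36 x 45 mm), fixed on the bank; their order along the bank changes. Origin: centre of its underside, 20 mm above the worktop; axes parallel to the bank's. Its lever turns about a level line along y, 35 mm above this origin. Interlocked: one lever is free, a second only once the first is on, the third once the second is on.
- switch_b: Housing of one of the three identical lever switches (light grey, 84 x 36 x 45 mm), fixed on the bank; their order along the bank changes. Origin: centre of its underside, 20 mm above the worktop; axes parallel to the bank's. Its lever turns about a level line along y, 35 mm above this origin. Interlocked: one lever is free, a second only once the first is on, the third once the second is on.
- switch_c: Housing of one of the three identical lever switches (light grey, 84 x 36 x 45 mm), fixed on the bank; their order along the bank changes. Origin: centre of its underside, 20 mm above the worktop; axes parallel to the bank's. Its lever turns about a level line along y, 35 mm above this origin. Interlocked: one lever is free, a second only once the first is on, the third once the second is on.
- tip_a (a point): Top end of the lever of switch_a, on its middle line, 85 mm from its pivot. The lever is 12 mm wide in bank y and 16 mm thick at its red handle (the upper 52 mm), and 8 x 12 mm below that.
- tip_b (a point): Top end of the lever of switch_b, on its middle line, 85 mm from its pivot. The lever is 12 mm wide in bank y and 16 mm thick at its red handle (the upper 52 mm), and 8 x 12 mm below that.
- tip_c (a point): Top end of the lever of switch_c, on its middle line, 85 mm from its pivot. The lever is 12 mm wide in bank y and 16 mm thick at its red handle (the upper 52 mm), and 8 x 12 mm below that.
- lever_a (a joint): Lever angle of switch_a: 0 off (leans 0.575 rad to bank -x), 1.15 on, at its stop (leans 0.575 rad to +x; frees the next above 0.95). Stays where left; 2 to 3 N on the handle moves it. Which lever is blocked cannot be seen: a blocked one has 0.05 rad play, then a spring of about 10 N m/rad pushes back (some 17 N on the handle hold it at 0.15 rad); past 0.35 rad is forcing.
- lever_b (a joint): Lever angle of switch_b: 0 off (leans 0.575 rad to bank -x), 1.15 on, at its stop (leans 0.575 rad to +x; frees the next above 0.95). Stays where left; 2 to 3 N on the handle moves it. Which lever is blocked cannot be seen: a blocked one has 0.05 rad play, then a spring of about 10 N m/rad pushes back (some 17 N on the handle hold it at 0.15 rad); past 0.35 rad is forcing.
- lever_c (a joint): Lever angle of switch_c: 0 off (leans 0.575 rad to bank -x), 1.15 on, at its stop (leans 0.575 rad to +x; frees the next above 0.95). Stays where left; 2 to 3 N on the handle moves it. Which lever is blocked cannot be seen: a blocked one has 0.05 rad play, then a spring of about 10 N m/rad pushes back (some 17 N on the handle hold it at 0.15 rad); past 0.35 rad is forcing.
- mug: Bystander: white mug with a leaf pattern and handle, 82 x 112 x 94 mm. Origin at the centre of its underside. Leave it where it is.
- cup: Bystander: green espresso cup with handle, 65 x 91 x 52 mm. Origin at the centre of its underside. Leave it where it is.
- spice: Bystander: glass spice jar with red cap, 45 x 45 x 106 mm. Origin at the centre of its underside. Leave it where it is.
- kitchen_timer: Bystander: round teal and white kitchen timer, 62 x 62 x 36 mm. Origin at the centre of its underside. Leave it where it is.
- mill: Bystander: wooden pepper mill, 58 x 58 x 170 mm. Origin at the centre of its underside. Leave it where it is.
- jug: Bystander: white milk jug with handle, 82 x 116 x 98 mm. Origin at the centre of its underside. Leave it where it is.

How it is judged:
By the outcome, as a careful person would: the job done as asked, in the order asked, and still so for the second after the job is handed in, with the robot touching nothing.
It also fails if it takes over 72 s, if anything falls off the work surface, if the arm or the gripper's body presses on something with over 40 N, if the wrist force passes 120 N, or if a joint passes its speed limit or range.

## Working session

There is one attempt and no reset: what is moved stays moved. The work goes in short steps, Python scripts to look and compute and a tool call to move; the robot and the scene stay as the last step left them, time stands still between calls to the robot, and variables do not carry over. Pictures are saved under pics/ and viewed, at most 10 in all, crops included, and the job is handed in when it is done.

Besides the shell and the picture viewer there is one more tool, called after "Request:" by a JSON object that holds its "api" and its "payload". arm_command: Moves the arm, as the interface text tells. Its arguments: {"type":"object","properties":{"rows":{"type":"array","items":{"type":"array","items":{"type":"array","items":{"type":"number","minimum":-1,"maximum":1}}}}},"required":["rows"]}

```bash
ls; mkdir -p pics
python3 - <<'E'
from cell import *
import cv2,numpy as np
print(state())
for n in ("scene","top"):
    p,d=read_camera(n); cv2.imwrite(f"pics/{n}0.png",p[:,:,::-1]); np.save(f"{n}0.npy",d); print(n,get_calibration(n))
print(get_calibration("wrist"))
E
```

```text
pics
{'t': 0.0, 'joints': array([ 1.15842114e+00,  4.91593079e-01,  1.55945263e+00,  3.08862980e-05,
        1.09167878e+00, -1.05601684e-01]), 'qvel': array([-0.00047181, -0.00015206,  0.0015936 , -0.00026301,  0.00130789,
       -0.00135517]), 'tau': array([ 3.59441263e-03, -6.12651801e+01, -2.58166891e+01,  6.93629170e-02,
        4.83231072e-02, -8.86212592e-05]), 'eef_pos': array([188.70729391, 595.80463956, 404.13970215]), 'tcp_rot': array([-3.14047001e+00, -1.46541862e-04,  2.83480481e+00]), 'ft_force': array([ 0.15200645,  0.35904066, -1.2180612 ]), 'moment': array([-0.01904335,  0.00961872, -0.021235  ]), 'grip_force': 0.0, 'opening': 0.9975845301784205}
scene {'camera_matrix': array([[433.11913214,   0.        , 323.36856016],
       [  0.        , 433.11913214, 194.37514469],
       [  0.        ,   0.        ,   1.        ]]), 'D': array([-0.00967716,  0.        ,  0.        ,  0.        ,  0.        ]), 'position': array([-695.82425695, -354.80378904,  768.10431107]), 'orientation': array([ 1.11455588, -0.00960458, -1.23898816])}
top {'camera_matrix': array([[388.2109282
[... 256 characters left out ...]
2, 1530.0771472 ]), 'orientation': array([ 4.50061842e-01,  1.80737605e-04, -1.38999300e+00])}
{'camera_matrix': array([[321.48226386,   0.        , 322.32927799],
       [  0.        , 321.48226386, 199.52311788],
       [  0.        ,   0.        ,   1.        ]]), 'D': array([-0.06163268,  0.        ,  0.        ,  0.        ,  0.        ]), 'hand_eye': array([[ 2.30863302e-04,  9.60820927e-01,  2.77169792e-01,
         7.91826381e+01],
       [ 9.99999426e-01, -5.11776511e-04,  9.41164658e-04,
        -9.94615859e-01],
       [ 1.04613969e-03,  2.77169415e-01, -9.60820494e-01,
         1.95579941e+01],
       [ 0.00000000e+00,  0.00000000e+00,  0.00000000e+00,
         1.00000000e+00]])}
```

View pics/scene0.png

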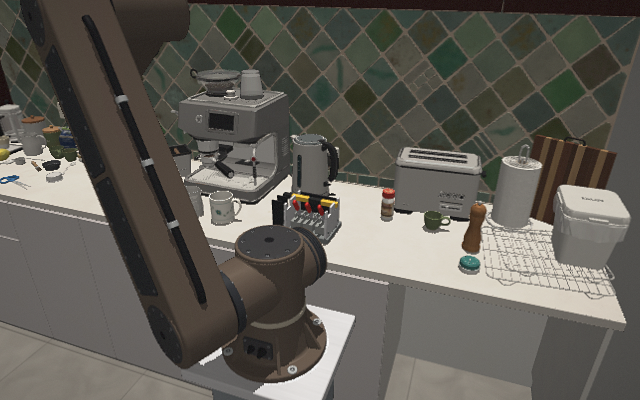

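View pics/top0.png

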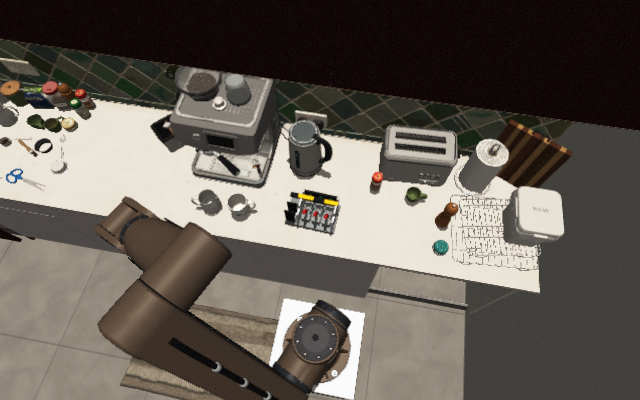

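Scene: the bank sits near scene pixel (313,215) / top pixel (313,212), with the black pocket at its left and the yellow bar on the far side. The mug and jug are to the left at top (205–240,205), the kettle is behind, and the spice jar is to the right at (377,180).

```bash
cat > h.py <<'E'
from cell import *
import cv2,numpy as np
from scipy.spatial.transform import Rotation as R
def cam(name,st=None):
    c=get_calibration(name)
    if name=="wrist":
        T=np.eye(4);T[:3,:3]=R.from_euler('xyz',st['tcp_rot']).as_matrix();T[:3,3]=st['eef_pos'];T=T@c['hand_eye']
    else:
        T=np.eye(4);T[:3,:3]=R.from_euler('xyz',c['orientation']).as_matrix();T[:3,3]=c['position']
    return c['camera_matrix'],c['D'],T
def cloud(name,d,st=None):
    K,D,T=cam(name,st);h,w=d.shape
    uv=np.stack(np.meshgrid(np.arange(w),np.arange(h)),-1).reshape(-1,1,2).astype(float)
    n=cv2.undistortPoints(uv,K,D).reshape(-1,2)
    z=d.reshape(-1);P=np.stack([n[:,0]*z,-n[:,1]*z,-z],1)@T[:3,:3].T+T[:3,3]
    P[z<=0]=np.nan
    return P.reshape(h,w,3)
def shot(name,tag):
    st=state();p,d=read_camera(name);cv2.imwrite(f"pics/{tag}.png",p[:,:,::-1]);np.savez(tag,p=p,d=d,pos=st['eef_pos'],rot=st['tcp_rot'])
    return p,d,st
def rows(st_pos,st_rot,target_pos,target_rot):
    A=R.from_euler('xyz',st_rot);B=R.from_euler('xyz',target_rot)
    return A.inv().apply(np.array(target_pos)-st_pos)/150,(A.inv()*B).as_rotvec()/(2*np.pi)
E
python3 - <<'E'
from h import *
for n in("scene","top"):
    p=cv2.imread(f"pics/{n}0.png")[:,:,::-1];d=np.load(n+"0.npy");C=cloud(n,d)
    hsv=cv2.cvtColor(np.ascontiguousarray(p),cv2.COLOR_RGB2HSV)
    m=(hsv[...,0]>18)&(hsv[...,0]<32)&(hsv[...,1]>150)&(hsv[...,2]>120)
    b=np.zeros_like(m);b[150:250,260:350]=1;m&=b
    Q=C[m];print(n,m.sum(),np.nanmedian(Q,0));Q=Q[~np.isnan(Q[:,0])]
    print(Q.min(0),Q.max(0)); q=Q[:,:2]-Q[:,:2].mean(0);print(np.linalg.svd(q,full_matrices=False)[2][0])
C=cloud("top",np.load("top0.npy"))
for u,v in[(313,230),(240,206),(208,201),(377,180),(300,150),(350,230),(290,213)]:print(u,v,C[v,u].round())
E
```

```text
scene 156 [531.97064914  92.7123222  107.26691128]
[522.59236257  13.90799953  93.21142618] [562.01485202 181.26573417 112.71710345]
[-0.04794033 -0.9988502 ]
top 135 [538.73660004 120.38896367 108.61186733]
[524.13014174  16.35846848  70.31697001] [566.71199982 180.92869961 118.1821291 ]
[-0.04957987 -0.99877016]
313 230 [445. 101.   1.]
240 206 [494. 431.   7.]
208 201 [494. 575.   3.]
377 180 [ 671. -128.  107.]
300 150 [695. 198. 208.]
350 230 [474. -52.  -2.]
290 213 [456. 193. 117.]
```

Run:
```python
from h import *
for n in("top","scene"):
    C=cloud(n,np.load(n+"0.npy")).reshape(-1,3)
    for zlo,zhi in((20,150),(150,220),(220,420)):
        print(n,zlo,[(y,int(np.min(C[s,0])),int(C[s][:,2].max())) for y in range(-400,600,50) for s in[(C[:,1]>=y)&(C[:,1]<y+50)&(C[:,2]>zlo)&(C[:,2]<zhi)&(C[:,0]>380)&(C[:,0]<800)] if s.sum()>3])
```

```text
top 20 [(-400, 450, 149), (-350, 636, 149), (-300, 633, 149), (-250, 720, 149), (-200, 695, 149), (-150, 662, 147), (0, 440, 123), (50, 441, 147), (100, 441, 149), (150, 448, 149), (200, 451, 148), (250, 715, 149), (300, 593, 147), (350, 440, 148), (400, 434, 148), (450, 450, 149), (500, 432, 149), (550, 432, 149)]
top 150 [(-400, 727, 218), (-350, 724, 219), (-300, 721, 218), (-250, 720, 219), (-200, 719, 217), (-150, 727, 218), (50, 717, 219), (100, 709, 219), (150, 691, 219), (200, 689, 219), (250, 727, 218), (300, 596, 217), (350, 595, 215), (500, 626, 155), (550, 640, 177)]
top 220 [(50, 721, 235), (100, 718, 251), (150, 694, 250), (200, 695, 250), (250, 738, 242), (300, 606, 370), (350, 596, 408), (400, 596, 419), (450, 596, 418), (500, 596, 419), (550, 599, 419)]
scene 20 [(-400, 446, 149), (-350, 635, 149), (-300, 627, 149), (-250, 715, 149), (-200, 677, 149), (-150, 660, 149), (0, 435, 128), (50, 440, 149), (100, 458, 149), (150, 444, 149), (200, 453, 149), (250, 711, 149), (300, 584, 149), (350, 436, 149), (400, 428, 149), (450, 445, 149), (500, 439, 149), (550, 487, 149)]
scene 150 [(-400, 727, 215), (-350, 724, 215), (-300, 720, 215), (-250, 715, 216), (-200, 715, 215), (-150, 723, 216), (50, 713, 219), (100, 709, 219), (150, 687, 219), (200, 687, 219), (250, 726, 218), (300, 592, 218), (350, 593, 219), (400, 648, 219), (450, 650, 216), (500, 660, 217), (550, 634, 219)]
scene 220 [(50, 721, 233), (100, 713, 246), (150, 692, 247), (200, 693, 245), (250, 729, 239), (300, 603, 365), (350, 595, 398), (400, 591, 419), (450, 588, 419), (500, 594, 419), (550, 594, 419)]
```

Request:
{"api": "arm_command", "payload": {"rows": [[[-1,-0.85,0,0,0,0,1],[-1,-0.85,0,0,0,0,1],[-1,-0.85,0,0,0,0,1],[-1,-0.85,0,0,0,0,1],[-1,-0.85,0,0,0,0,1],[-1,-0.85,0,0,0,0,1]]]}}

```text
t: 0.6
eef_pos: [295.2, 425.5, 404.7]
tcp_rot: [-3.14, 0.0, 2.832]
ft_force: [0.4, 0.3, 0.5]
opening: 1.001
grip_force: 0.0
```

Request:
{"api": "arm_command", "payload": {"rows": [[[-1,-0.85,0,0,0,0.02,1],[-1,-0.85,0,0,0,0.04,1],[-1,-0.85,0,0,0,0.06,1],[-1,-0.85,0,0,0,0.08,1],[-1,-0.85,0,0,0,0.1,1],[-1,-0.85,0,0,0,0.1,1]]]}}

```text
t: 1.1
eef_pos: [399.8, 259.0, 404.6]
tcp_rot: [-3.142, 0.001, 2.195]
ft_force: [-0.3, 0.5, 0.4]
opening: 0.997
grip_force: 0.0
```

Run:
```python
from h import *
s=state();print(s['eef_pos'],s['tcp_rot']);print(rows(s['eef_pos'],s['tcp_rot'],[500,100,404],[np.pi,0,np.pi/2-.049]))
```

```text
[399.82212726 259.04344855 404.63976502] [-3.14155344e+00  5.50691983e-04  2.19516835e+00]
(array([-1.25066116, -0.07798328,  0.00495689]), array([2.35059345e-05, 8.64094342e-05, 1.07170481e-01]))
```

Request:
{"api": "arm_command", "payload": {"rows": [[[-1,-0.08,0,0,0,0.02,0],[-1,-0.08,0,0,0,0.04,0],[-1,-0.08,0,0,0,0.06,0],[-1,-0.08,0,0,0,0.08,0],[-1,-0.08,0,0,0,0.1072,0],[-1,-0.08,0,0,0,0.1072,0],[-1,-0.08,0,0,0,0.1072,0],[-1,-0.08,0,0,0,0.1072,0]]]}}

```text
t: 1.77
eef_pos: [477.0, 134.8, 404.6]
tcp_rot: [-3.141, -0.0, 1.536]
ft_force: [-0.2, 0.5, -0.1]
opening: 0.525
grip_force: 0.0
```

Run:
```python
from h import *
p,d,st=shot("wrist","w1");print(st['eef_pos'],st['tcp_rot'],st['opening'])
C=cloud("wrist",d,st)
hsv=cv2.cvtColor(np.ascontiguousarray(p),cv2.COLOR_RGB2HSV)
m=(hsv[...,0]>18)&(hsv[...,0]<32)&(hsv[...,1]>150)&(hsv[...,2]>120)&(C[...,2]>100)
Q=C[m];print(m.sum(),np.median(Q,0),Q.min(0),Q.max(0));q=Q[:,:2]-Q[:,:2].mean(0);print(np.linalg.svd(q,full_matrices=False)[2][0])
```

```text
[477.04078588 134.77109031 404.57129633] [-3.14120647e+00 -8.34557228e-05  1.53586045e+00] 0.5248382601821887
1349 [539.88346487 148.11459256 109.17105382] [450.77970808 114.19827747 103.71780543] [550.29023701 178.31204496 312.05300408]
[-0.03522695 -0.99937934]
```

View pics/w1.png

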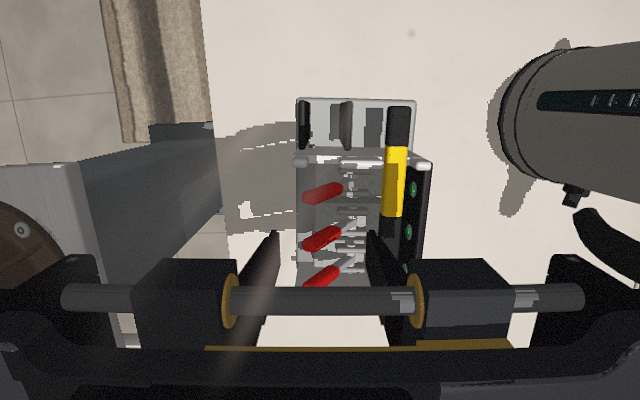

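Wrist view: bar runs from (398,108) down to (390,235), with the black grip at the top. The plinth's left edge is at row 98 and its near edge at col 297. The three red levers lean toward the robot at (322,193), (320,238) and (320,278).

Run:
```python
from h import *
z=np.load("w1.npz");st=dict(eef_pos=z['pos'],tcp_rot=z['rot']);C=cloud("wrist",z['d'],st);p=z['p']
def inbox(z0,z1,x0,x1,y0,y1):
    return (C[...,2]>z0)&(C[...,2]<z1)&(C[...,0]>x0)&(C[...,0]<x1)&(C[...,1]>y0)&(C[...,1]<y1)
b=inbox(104,113,520,565,80,240);b[235:]=0
# bar: per y slice edges
for y in range(120,215,8):
    s=C[b&(abs(C[...,1]-y)<4)]
    if len(s)>5:print('bar',y,s[:,0].min().round(1),s[:,0].max().round(1),np.median(s[:,2]).round(1))
print('bar ymax',C[b][:,1].max())
q=inbox(15,25,420,590,0,240);q[250:]=0
for y in range(150,230,10):
    s=C[q&(abs(C[...,1]-y)<5)]
    if len(s)>5:print('pl',y,s[:,0].min().round(1),s[:,0].max().round(1),np.median(s[:,2]).round(1))
s=C[q]
for x in range(450,575,15):
    t=s[abs(s[:,0]-x)<7]
    if len(t)>3:print('pl ymax',x,t[:,1].max().round(1))
pk=inbox(114,124,440,520,150,240);pk[250:]=0
print('pocket/plates z~116-119:')
for y in range(155,235,8):
    s=C[pk&(abs(C[...,1]-y)<4)]
    if len(s)>2:print(y,np.histogram(s[:,0],bins=range(440,530,6))[0],s[:,0].min().round(1),s[:,0].max().round(1))
hsv=cv2.cvtColor(p,cv2.COLOR_RGB2HSV);r=((hsv[...,0]<8)|(hsv[...,0]>172))&(hsv[...,1]>150)&inbox(60,140,430,560,0,200)
n,l,stt,ce=cv2.connectedComponentsWithStats(r.astype(np.uint8))
for i in range(1,n):
    if stt[i,4]>60:
        s=C[l==i];t=s[s[:,2]>s[:,2].max()-8];print('lever',ce[i],stt[i,4],t.mean(0),s.min(0),s.max(0))
w=inbox(-15,15,400,700,-200,-20);print('table',np.nanmedian(C[...,2][w]))
```

```text
bar 120 529.7 564.7 109.1
bar 128 530.0 564.9 109.1
bar 136 530.7 564.9 109.2
bar 144 531.2 565.0 109.1
bar 152 531.8 565.0 109.1
bar 160 531.9 565.0 109.1
bar 168 520.5 565.0 109.2
bar 176 533.2 550.4 109.1
bar 184 533.2 551.3 109.4
bar 192 532.7 551.9 109.4
bar 200 533.3 552.2 109.6
bar 208 533.8 552.7 109.2
bar ymax 211.30931542692255
pl 150 446.8 466.6 20.7
pl 160 573.5 579.8 19.3
pl 170 446.6 580.3 20.5
pl 180 447.2 581.2 20.3
pl 190 447.7 581.7 20.3
pl 200 448.3 581.7 20.4
pl 210 448.8 582.5 20.4
pl 220 449.4 581.5 19.7
pl ymax 450 223.8
pl ymax 465 223.6
pl ymax 480 221.9
pl ymax 495 221.5
pl ymax 510 221.0
pl ymax 525 219.4
pl ymax 540 219.0
pl ymax 555 218.6
pl ymax 570 217.1
pocket/plates z~116-119:
163 [ 0  3 27 26  0  0  0  0 16 48 50 53 53 16] 451.0 519.8
171 [ 0  3 35 34  0  0  0  0  2 11 10 10  9  2] 451.1 519.9
179 [ 0  0  2 31  0  0  0  0  0 44 12  0  0  0] 457.1 501.1
187 [ 0  0 10 69  0  0  0  0  0 53 19  0  0  0] 457.4 501.1
195 [ 0  0  5 75  0  0  0  0  0 49 24  0  0  0] 457.7 502.2
203 [ 0  0  0 73  7  0  0  0  0 54 31  0  0  0] 458.1 502.2
211 [ 0  0  0 70 10  0  0  0  0 42 32  0  0  0] 458.6 503.1
219 [ 0  0  0 29  6  0  0  0  0  6  4  0  0  0] 459.0 501.4
lever [327.71045576 192.07774799] 373 [471.01579483 138.3354282  126.49995539] [466.38441914 132.9508834   87.77564732] [494.34722876 144.09943103 130.73558758]
lever [320.83418803 238.54358974] 585 [464.45566928  96.22463345 126.03336039] [456.32248603  89.21095367  88.13267777] [491.74782864 100.90446473 129.76333866]
lever [323.00434783 277.09347826] 460 [463.53106713  55.28423049 122.11834706] [454.08694073  45.03963865  83.56351868] [489.77630449  56.94077163 126.46922127]
table 0.7026801439917278
```

```bash
cat >> h.py <<'E'
YAW=-0.053;B0=np.array([506,92.5])
def bank(x,y,z): # bank -> world
    c,s=np.cos(YAW),np.sin(YAW);return np.array([B0[0]+c*x-s*y,B0[1]+s*x+c*y,z])
def go(x,y,z,tilt=0):
    "bank coords of grasp point -> rows numbers from current pose"
    s=state();t=bank(x,y,z)+[0,0,171];a,b=rows(s['eef_pos'],s['tcp_rot'],t,[np.pi,0,np.pi/2+YAW])
    print('t',round(s['t'],2),'target',t.round(1),'shift',a.round(4),'turn',b.round(4),'F',s['ft_force'].round(1))
E
python3 - <<'E'
from h import *
go(32,103,170);go(32,103,112)
E
```

```text
t 1.82 target [543.4 193.7 341. ] shift [0.407  0.4292 0.424 ] turn [-0.     -0.      0.0029] F [-0.1  0.6  0.7]
t 1.82 target [543.4 193.7 283. ] shift [0.407  0.4293 0.8107] turn [-0.     -0.      0.0029] F [-0.1  0.6  0.7]
```

Request:
{"api": "arm_command", "payload": {"rows": [[[0.407,0.427,0.424,0,0,0.0029,-0.05],[0.407,0.427,0.424,0,0,0.0029,-0.05],[0.407,0.427,0.424,0,0,0.0029,-0.05],[0.407,0.427,0.424,0,0,0.0029,-0.05],[0.407,0.427,0.55,0,0,0.0029,-0.05],[0.407,0.427,0.7,0,0,0.0029,-0.05],[0.407,0.427,0.81,0,0,0.0029,-0.05],[0.407,0.427,0.81,0,0,0.0029,-0.05],[0.407,0.427,0.81,0,0,0.0029,-0.05]]]}}

```text
t: 2.57
eef_pos: [543.2, 193.1, 283.4]
tcp_rot: [-3.141, 0.0, 1.516]
ft_force: [0.4, 0.5, 0.4]
opening: 0.477
grip_force: 0.0
```

Request:
{"api": "arm_command", "payload": {"rows": [[[0,0,0,0,0,0,-0.4],[0,0,0,0,0,0,-0.7],[0,0,0,0,0,0,-1],[0,0,0,0,0,0,-1],[0,0,0,0,0,0,-1]]]}}

```text
t: 2.98
eef_pos: [543.5, 192.9, 283.8]
tcp_rot: [3.141, -0.0, 1.515]
ft_force: [1.3, -0.2, 3.4]
opening: 0.19
grip_force: 30.0
```

Request:
{"api": "arm_command", "payload": {"rows": [[[0,0,-0.05,0,0,0,-1],[0,0,-0.12,0,0,0,-1],[0,0,-0.2,0,0,0,-1],[0,0,-0.3,0,0,0,-1],[0,0,-0.4,0,0,0,-1],[0,0,-0.5,0,0,0,-1],[0,0,-0.5,0,0,0,-1],[0,0,-0.5,0,0,0,-1]]]}}

```text
t: 3.65
eef_pos: [543.3, 192.9, 359.2]
tcp_rot: [3.14, -0.001, 1.515]
ft_force: [1.1, -1.0, -1.2]
opening: 0.186
grip_force: 30.0
```

Run:
```python
from h import *
s=state();print(s['moment'],s['ft_force'])
p,d,st=shot("wrist","w2");C=cloud("wrist",d,st)
hsv=cv2.cvtColor(p,cv2.COLOR_RGB2HSV)
m=(hsv[...,0]>18)&(hsv[...,0]<32)&(hsv[...,1]>150)&(hsv[...,2]>120)&(C[...,2]>60)&(C[...,2]<230)&(C[...,1]>0)
m[240:]=0
Q=C[m];print(m.sum(),Q.min(0),Q.max(0));print('slope z/y',np.polyfit(Q[:,1],Q[:,2],1),'x/y',np.polyfit(Q[:,1],Q[:,0],1))
```

```text
[0.0261321  0.04977882 0.02617845] [ 1.1048757  -0.95487596 -1.2123667 ]
18 [538.01010812 211.07299925 173.98512703] [549.25021696 212.24770673 181.81214705]
slope z/y [   1.5795384  -155.29700842] x/y [  -9.3485352  2523.10003847]
```

View pics/w2.png

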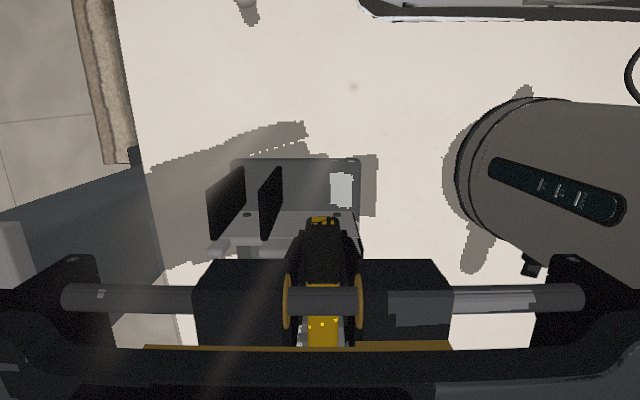

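Request:
{"api": "arm_command", "payload": {"rows": [[[-0.08,-0.01,0,0,0,0,-1],[-0.2,-0.03,0,0,0,0,-1],[-0.35,-0.05,0,0,0,0,-1],[-0.5,-0.07,0,0,0,0,-1],[-0.65,-0.09,0,0,0,0,-1],[-0.78,-0.1,0,0,0,0,-1],[-0.86,-0.112,0,0,0,0,-1],[-0.86,-0.112,0,0,0,0,-1]]]}}

```text
t: 4.37
eef_pos: [519.0, 62.9, 357.6]
tcp_rot: [-3.14, 0.0, 1.513]
ft_force: [0.1, -0.5, -1.3]
opening: 0.187
grip_force: 30.0
```

Request:
{"api": "arm_command", "payload": {"rows": [[[-0.08,-0.01,0,0,0,0,-1],[-0.2,-0.03,0,0,0,0,-1],[-0.35,-0.05,0,0,0,0,-1],[-0.5,-0.07,0,0,0,0,-1],[-0.65,-0.09,0,0,0,0,-1],[-0.78,-0.1,0,0,0,0,-1],[-0.86,-0.112,0,0,0,0,-1],[-0.86,-0.112,0,0,0,0,-1],[-0.86,-0.112,0,0,0,0,-1]]]}}

```text
t: 5.12
eef_pos: [495.4, -62.9, 358.1]
tcp_rot: [-3.141, -0.0, 1.514]
ft_force: [-1.5, -0.2, -1.9]
opening: 0.187
grip_force: 30.0
```

Run:
```python
from h import *
for n in("scene","top"):
    p,d,st=shot(n,n+"1");C=cloud(n,d);print(st['eef_pos'],st['tcp_rot'])
    hsv=cv2.cvtColor(p,cv2.COLOR_RGB2HSV)
    m=(hsv[...,0]>18)&(hsv[...,0]<32)&(hsv[...,1]>150)&(hsv[...,2]>120)&(C[...,2]>60)&(C[...,2]<230)&(C[...,1]>-300)&(C[...,1]<60)&(C[...,0]>430)&(C[...,0]<560)
    Q=C[m];print(n,m.sum(),Q.min(0),Q.max(0));print('z/y',np.polyfit(Q[:,1],Q[:,2],1),'x/y',np.polyfit(Q[:,1],Q[:,0],1))
    print([np.median(Q[abs(Q[:,1]-y)<12],0).round() for y in(-220,-190,-130,-100)])
    w=(C[...,0]>440)&(C[...,0]<560)&(C[...,1]<-20)&(C[...,1]>-280);print('on table',[(C[w&(C[...,2]>20)&(C[...,2]<120)]).shape])
```

```text
[495.37489267 -62.91560041 358.08401854] [-3.14135244e+00 -3.24261143e-04  1.51376368e+00]
scene 203 [ 472.43283097 -241.05182523  165.45786194] [496.8002139  -77.5183694  186.42124667]
z/y [8.93043051e-04 1.77958600e+02] x/y [3.71493556e-02 4.88381670e+02]
[array([ 479., -220.,  179.]), array([ 480., -194.,  180.]), array([ 483., -129.,  180.]), array([ 484., -100.,  177.])]
on table [(0, 3)]
[495.45981048 -62.4484058  358.12382029] [-3.14143896e+00 -3.24749305e-04  1.51457057e+00]
top 113 [ 475.70006583 -238.85046863  175.94118286] [500.38853356 -99.1704862  189.06097825]
z/y [-2.14934875e-03  1.82526489e+02] x/y [6.40692457e-02 4.98774914e+02]
[array([ 484., -220.,  183.]), array([ 487., -194.,  183.]), array([ 491., -129.,  182.]), array([ 491., -106.,  182.])]
on table [(0, 3)]
```

View pics/scene1.png

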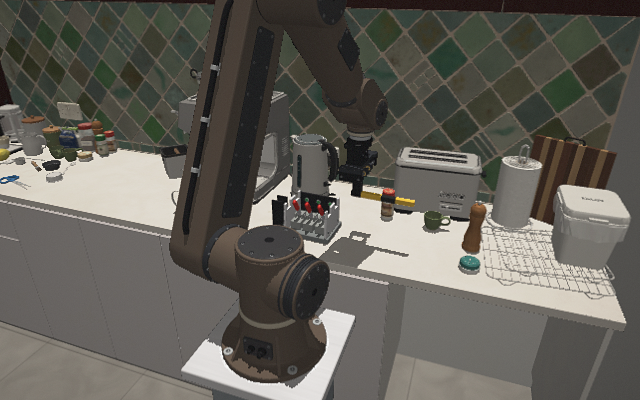

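Scene view: the bar is level in the gripper at about (400,200), and the worktop below it at (390,245) is clear. Now I'll lower it.

Request:
{"api": "arm_command", "payload": {"rows": [[[0,0,0.1,0,0,0,-1],[0,0,0.28,0,0,0,-1],[0,0,0.48,0,0,0,-1],[0,0,0.68,0,0,0,-1],[0,0,0.83,0,0,0,-1],[0,0,0.93,0,0,0,-1],[0,0,0.97,0,0,0,-1],[0,0,0.98,0,0,0,-1],[0,0,0.98,0,0,0,-1]]]}}

```text
t: 5.97
eef_pos: [495.7, -62.3, 211.4]
tcp_rot: [3.142, -0.0, 1.516]
ft_force: [0.8, -0.6, -1.5]
opening: 0.188
grip_force: 30.0
```

Request:
{"api": "arm_command", "payload": {"rows": [[[0,0,0.03,0,0,0,-1],[0,0,0.06,0,0,0,-1],[0,0,0.085,0,0,0,-1],[0,0,0.105,0,0,0,-1],[0,0,0.115,0,0,0,-1],[0,0,0.115,0,0,0,-1]]]}}

```text
t: 6.47
eef_pos: [495.4, -62.9, 193.7]
tcp_rot: [-3.141, -0.0, 1.515]
ft_force: [-0.6, -0.0, -1.3]
opening: 0.185
grip_force: 30.0
```

Request:
{"api": "arm_command", "payload": {"rows": [[[0,0,0.005,0,0,0,-1],[0,0,0.01,0,0,0,-1],[0,0,0.01,0,0,0,-1]]]}}

```text
t: 6.72
eef_pos: [495.4, -62.8, 192.8]
tcp_rot: [3.141, 0.0, 1.515]
ft_force: [-1.7, 0.4, 3.8]
opening: 0.187
grip_force: 30.0
```

Request:
{"api": "arm_command", "payload": {"rows": [[[0,0,0,0,0,0,-0.5],[0,0,0,0,0,0,-0.3],[0,0,0,0,0,0,-0.1],[0,0,0,0,0,0,-0.05],[0,0,-0.15,0,0,0,-0.05],[0,0,-0.4,0,0,0,-0.05],[0,0,-0.65,0,0,0,-0.2],[0,0,-0.9,0,0,0,-0.5],[0,0,-1,0,0,0,-1],[0,0,-1,0,0,0,-1]]]}}

```text
t: 7.55
eef_pos: [495.6, -62.8, 346.1]
tcp_rot: [3.135, 0.001, 1.515]
ft_force: [0.2, -0.6, -0.0]
opening: 0.251
grip_force: 0.0
```

Run:
```python
from h import *
for n in("scene","top"):
    p,d,st=shot(n,n+"2");C=cloud(n,d)
    hsv=cv2.cvtColor(p,cv2.COLOR_RGB2HSV)
    m=(hsv[...,0]>18)&(hsv[...,0]<32)&(hsv[...,1]>150)&(hsv[...,2]>120)&(C[...,2]>-10)&(C[...,2]<40)&(C[...,1]>-300)&(C[...,1]<10)&(C[...,0]>430)&(C[...,0]<560)
    Q=C[m];print(n,m.sum(),Q.min(0),Q.max(0),np.polyfit(Q[:,1],Q[:,0],1))
go(-88,-44,160);go(-88,-44,124)
```

```text
scene 206 [ 4.73394447e+02 -2.39833779e+02  2.49003938e-01] [499.09509666 -77.80671369  21.08038153] [4.39086816e-02 4.90576572e+02]
top 98 [ 476.40457286 -237.47910168    8.17928418] [499.42405554 -89.84446501  26.64392875] [5.52548299e-02 4.97825544e+02]
t 7.65 target [415.8  53.2 331. ] shift [ 0.7424 -0.5718  0.0763] turn [ 0.0001  0.     -0.0005] F [-0.6 -0.2 -0.1]
t 7.65 target [415.8  53.2 295. ] shift [ 0.7424 -0.572   0.3163] turn [ 0.0001  0.     -0.0005] F [-0.6 -0.2 -0.1]
```

Request:
{"api": "arm_command", "payload": {"rows": [[[0.15,-0.15,0,0,0,0,-1],[0.35,-0.35,0,0,0,0,-1],[0.55,-0.5,0,0,0,0,-1],[0.7,-0.572,0,0,0,0,-1],[0.742,-0.572,0.1,0,0,0,-1],[0.742,-0.572,0.22,0,0,0,-1],[0.742,-0.572,0.316,0,0,0,-1],[0.742,-0.572,0.316,0,0,0,-1],[0.742,-0.572,0.316,0,0,0,-1]]]}}

```text
t: 8.4
eef_pos: [415.9, 53.1, 293.9]
tcp_rot: [-3.138, 0.0, 1.515]
ft_force: [-0.6, 0.4, -0.1]
opening: 0.004
grip_force: 0.0
```

Run:
```python
from h import *
go(-88,-44,124);go(-65,-44,124);print(state()['opening'])
```

```text
t 8.4 target [415.8  53.2 295. ] shift [ 0.0008 -0.0008 -0.0076] turn [-0.0006  0.     -0.0005] F [-0.6  0.4 -0.1]
t 8.4 target [438.8  52.  295. ] shift [ 0.0013  0.1525 -0.0081] turn [-0.0006  0.     -0.0005] F [-0.6  0.4 -0.1]
0.003741707445130233
```

Request:
{"api": "arm_command", "payload": {"rows": [[[0,0.06,0,0,0,0,-1],[0,0.12,0,0,0,0,-1],[0,0.153,0,0,0,0,-1],[0,0.153,0,0,0,0,-1]]]}}

```text
t: 8.73
eef_pos: [440.3, 51.6, 295.5]
tcp_rot: [3.14, -0.0, 1.514]
ft_force: [0.3, -0.5, 0.4]
opening: 0.006
grip_force: 0.0
```

Request:
{"api": "arm_command", "payload": {"rows": [[[0,0.02,0,0,0,0,-1],[0,0.04,0,0,0,0,-1],[0,0.06,0,0,0,0,-1],[0,0.06,0,0,0,0,-1]]]}}

```text
t: 9.07
eef_pos: [447.5, 51.3, 295.2]
tcp_rot: [-3.139, -0.0, 1.515]
ft_force: [-6.3, 0.1, 4.2]
opening: 0.002
grip_force: 2.8
```

Request:
{"api": "arm_command", "payload": {"rows": [[[0,0.015,0,0,0,0,-1],[0,0.025,0,0,0,0,-1],[0,0.025,0,0,0,0,-1]]]}}

```text
t: 9.32
eef_pos: [450.6, 51.2, 295.2]
tcp_rot: [-3.137, -0.0, 1.515]
ft_force: [-10.0, 0.7, 8.8]
opening: 0.005
grip_force: 5.2
```

Right lever is blocked (10 N and rising with travel). I'll back off and try the middle one.

Request:
{"api": "arm_command", "payload": {"rows": [[[0,-0.1,0,0,0,0,-1],[0,-0.22,0,0,0,0,-1],[0.14,-0.22,0,0,0,0,-1],[0.293,-0.22,0,0,0,0,-1],[0.293,-0.17,0,0,0,0,-1],[0.293,-0.1,0,0,0,0,-1],[0.293,-0.06,0,0,0,0,-1],[0.293,-0.03,0,0,0,0,-1],[0.293,-0.01,0,0,0,0,-1],[0.293,-0.01,0,0,0,0,-1]]]}}

```text
t: 10.15
eef_pos: [453.0, 94.3, 295.0]
tcp_rot: [-3.14, 0.0, 1.514]
ft_force: [-3.2, -0.3, 3.5]
opening: 0.006
grip_force: 1.8
```

Run:
```python
from h import *
go(-53,0,124)
```

```text
t 10.15 target [453.1  95.3 295. ] shift [ 0.0066  0.0004 -0.0002] turn [-0.0003  0.     -0.0007] F [-3.2 -0.3  3.5]
```

Request:
{"api": "arm_command", "payload": {"rows": [[[0.005,0.015,0,0,0,0,-1],[0.005,0.03,0,0,0,0,-1],[0.005,0.03,0,0,0,0,-1]]]}}

```text
t: 10.4
eef_pos: [457.4, 95.0, 295.0]
tcp_rot: [-3.141, 0.0, 1.514]
ft_force: [-2.5, -0.4, 3.2]
opening: 0.004
grip_force: 1.7
```

Request:
{"api": "arm_command", "payload": {"rows": [[[0,0.05,0,0,0,0,-1],[0,0.1,0,0,0,0,-1],[0,0.15,0,0,0,0,-1],[0,0.2,0,0,0,0,-1],[0,0.25,0,0,0,0,-1],[0,0.29,0,0,0,0,-1],[0,0.33,0,0,0,0,-1],[0,0.36,0,0,0,0,-1],[0,0.36,0,0,0,0,-1]]]}}

```text
t: 11.15
eef_pos: [511.8, 92.5, 294.8]
tcp_rot: [3.141, -0.0, 1.515]
ft_force: [0.0, -0.3, -0.7]
opening: 0.006
grip_force: 0.0
```

Request:
{"api": "arm_command", "payload": {"rows": [[[0,0.015,0,0,0,0,-1],[0,0.03,0,0,0,0,-1],[0,0.03,0,0,0,0,-1]]]}}

```text
t: 11.4
eef_pos: [515.7, 92.3, 295.1]
tcp_rot: [3.142, -0.0, 1.515]
ft_force: [-1.5, 0.5, 0.1]
opening: 0.004
grip_force: 0.5
```

Request:
{"api": "arm_command", "payload": {"rows": [[[0,0.015,0,0,0,0,-1],[0,0.03,0,0,0,0,-1],[0,0.03,0,0,0,0,-1]]]}}

```text
t: 11.65
eef_pos: [520.4, 92.0, 295.2]
tcp_rot: [3.141, -0.0, 1.515]
ft_force: [-1.3, 0.0, 0.1]
opening: 0.006
grip_force: 0.5
```

Request:
{"api": "arm_command", "payload": {"rows": [[[0,0.01,0,0,0,0,-1],[0,0.02,0,0,0,0,-1],[0,0.02,0,0,0,0,-1]]]}}

```text
t: 11.9
eef_pos: [523.3, 91.9, 295.1]
tcp_rot: [3.141, -0.0, 1.515]
ft_force: [-1.0, 0.4, -0.6]
opening: 0.006
grip_force: 0.5
```

Request:
{"api": "arm_command", "payload": {"rows": [[[0,0.01,0,0,0,0,-1],[0,0.02,0,0,0,0,-1],[0,0.02,0,0,0,0,-1]]]}}

```text
t: 12.15
eef_pos: [526.1, 91.7, 295.0]
tcp_rot: [-3.141, -0.0, 1.515]
ft_force: [-3.0, 0.1, 0.6]
opening: 0.0
grip_force: 1.4
```

```bash
cat > lev.py <<'E'
from h import *
for n in("scene","top"):
    p,d,st=shot(n,"lev_"+n);C=cloud(n,d)
    hsv=cv2.cvtColor(p,cv2.COLOR_RGB2HSV)
    m=((hsv[...,0]<8)|(hsv[...,0]>172))&(hsv[...,1]>150)&(C[...,2]>60)&(C[...,2]<160)&(C[...,0]>430)&(C[...,0]<590)&(C[...,1]>20)&(C[...,1]<170)
    Q=C[m];c,s=np.cos(YAW),np.sin(YAW);X=(Q[:,:2]-B0)@np.array([[c,-s],[s,c]])
    for y in(-44,0,44):
        k=abs(X[:,1]-y)<14
        if k.sum()>3:
            x,z=X[k,0],Q[k,2];print(n,y,k.sum(),'x',x.min().round(),np.median(x).round(),x.max().round(),'z',z.min().round(),z.max().round(),'ang',np.degrees(np.arctan2(np.median(x),np.median(z)-55)).round())
    cv2.imwrite(f"pics/lev_{n}.png",cv2.resize(p[160:250,260:370,::-1],None,fx=5,fy=5))
E
python3 lev.py
```

```text
scene -44 44 x -48.0 -36.0 -21.0 z 87.0 131.0 ang -32.0
scene 0 17 x 14.0 19.0 29.0 z 86.0 101.0 ang 26.0
scene 44 39 x -51.0 -40.0 -22.0 z 84.0 127.0 ang -36.0
```

Request:
{"api": "arm_command", "payload": {"rows": [[[0,0.01,0,0,0,0,-1],[0,0.02,0,0,0,0,-1],[0,0.02,0,0,0,0,-1]]]}}

```text
t: 12.5
eef_pos: [527.7, 91.7, 294.8]
tcp_rot: [-3.136, 0.0, 1.515]
ft_force: [-12.9, 0.6, 6.4]
opening: 0.008
grip_force: 7.7
```

Request:
{"api": "arm_command", "payload": {"rows": [[[0,0.01,0,0,0,0,-1],[0,0.015,0,0,0,0,-1],[0,0.015,0,0,0,0,-1]]]}}

```text
t: 12.75
eef_pos: [528.8, 91.7, 294.6]
tcp_rot: [-3.131, 0.001, 1.515]
ft_force: [-21.5, 1.9, 11.4]
opening: 0.003
grip_force: 12.4
```

Request:
{"api": "arm_command", "payload": {"rows": [[[0,-0.1,0,0,0,0,-1],[0,-0.3,0,0,0,0,-1],[0,-0.5,0,0,0,0,-1],[0,-0.69,0,0,0,0,-1],[0.14,-0.69,0,0,0,0,-1],[0.293,-0.69,0,0,0,0,-1],[0.293,-0.66,0,0,0,0,-1],[0.293,-0.66,0,0,0,0,-1]]]}}

```text
t: 13.42
eef_pos: [435.7, 141.5, 295.4]
tcp_rot: [3.139, -0.001, 1.517]
ft_force: [0.2, -1.0, -0.5]
opening: 0.006
grip_force: 0.0
```

```bash
python3 lev.py;python3 - <<'E'
from h import *
go(-53,44,124)
E
```

```text
scene -44 45 x -48.0 -34.0 -19.0 z 86.0 132.0 ang -30.0
scene 0 56 x 14.0 30.0 57.0 z 75.0 129.0 ang 30.0
scene 44 35 x -70.0 -38.0 -23.0 z 85.0 142.0 ang -35.0
top -44 9 x -40.0 -35.0 -28.0 z 123.0 131.0 ang -26.0
top 0 13 x 26.0 40.0 59.0 z 66.0 129.0 ang 33.0
t 13.52 target [455.4 139.2 295. ] shift [-0.0011  0.1352  0.0007] turn [ 0.0001 -0.     -0.0005] F [-0.2 -0.4 -0.1]
```

Middle lever is on. Now the left one, gently.

Request:
{"api": "arm_command", "payload": {"rows": [[[0,0.06,0,0,0,0,-1],[0,0.1,0,0,0,0,-1],[0,0.12,0,0,0,0,-1],[0,0.135,0,0,0,0,-1],[0,0.135,0,0,0,0,-1]]]}}

```text
t: 13.93
eef_pos: [455.3, 139.2, 295.0]
tcp_rot: [-3.139, 0.0, 1.514]
ft_force: [-5.3, 0.4, 4.8]
opening: 0.005
grip_force: 3.0
```

Request:
{"api": "arm_command", "payload": {"rows": [[[0,0.01,0,0,0,0,-1],[0,0.02,0,0,0,0,-1],[0,0.02,0,0,0,0,-1]]]}}

```text
t: 14.18
eef_pos: [458.3, 139.0, 295.1]
tcp_rot: [-3.14, 0.0, 1.514]
ft_force: [-5.4, -0.5, 6.0]
opening: 0.003
grip_force: 3.0
```

Request:
{"api": "arm_command", "payload": {"rows": [[[0,0.01,0,0,0,0,-1],[0,0.02,0,0,0,0,-1],[0,0.02,0,0,0,0,-1]]]}}

```text
t: 14.43
eef_pos: [461.4, 138.8, 295.1]
tcp_rot: [-3.14, 0.0, 1.514]
ft_force: [-4.4, 0.1, 5.0]
opening: 0.005
grip_force: 2.5
```

Request:
{"api": "arm_command", "payload": {"rows": [[[0,0.04,0,0,0,0,-1],[0,0.08,0,0,0,0,-1],[0,0.13,0,0,0,0,-1],[0,0.18,0,0,0,0,-1],[0,0.23,0,0,0,0,-1],[0,0.28,0,0,0,0,-1],[0,0.33,0,0,0,0,-1],[0,0.38,0,0,0,0,-1],[0,0.42,0,0,0,0,-1],[0,0.42,0,0,0,0,-1]]]}}

```text
t: 15.27
eef_pos: [525.3, 135.7, 294.9]
tcp_rot: [3.14, -0.0, 1.514]
ft_force: [0.1, -0.1, -0.6]
opening: 0.008
grip_force: 0.0
```

Request:
{"api": "arm_command", "payload": {"rows": [[[0,0.015,0,0,0,0,-1],[0,0.03,0,0,0,0,-1],[0,0.03,0,0,0,0,-1]]]}}

```text
t: 15.52
eef_pos: [528.5, 135.6, 295.1]
tcp_rot: [-3.141, -0.0, 1.515]
ft_force: [-2.3, 0.0, 0.3]
opening: 0.005
grip_force: 1.0
```

Request:
{"api": "arm_command", "payload": {"rows": [[[0,0.01,0,0,0,0,-1],[0,0.02,0,0,0,0,-1],[0,0.025,0,0,0,0,-1],[0,0.025,0,0,0,0,-1]]]}}

```text
t: 15.85
eef_pos: [530.4, 135.6, 294.8]
tcp_rot: [-3.135, 0.001, 1.515]
ft_force: [-14.9, 1.2, 7.3]
opening: 0.005
grip_force: 8.5
```

Request:
{"api": "arm_command", "payload": {"rows": [[[0,0.008,0,0,0,0,-1],[0,0.008,0,0,0,0,-1],[0,-0.2,0,0,0,0,-1],[0,-0.45,0,0,0,0,-1],[0,-0.7,0,0,0,0,-1],[-0.2,-0.7,0,0,0,0,-1],[-0.4,-0.7,0,0,0,0,-1],[-0.587,-0.7,0,0,0,0,-1],[-0.587,-0.68,0,0,0,0,-1],[-0.587,-0.68,0,0,0,0,-1]]]}}

```text
t: 16.68
eef_pos: [426.1, 52.3, 295.5]
tcp_rot: [3.139, -0.0, 1.512]
ft_force: [0.0, -0.5, 0.2]
opening: 0.008
grip_force: 0.0
```

Run:
```python
from h import *
go(-53,-44,124)
```

```text
t 16.68 target [450.7  51.4 295. ] shift [0.0037 0.1643 0.0037] turn [ 0.0004 -0.     -0.0009] F [ 0.  -0.5  0.2]
```

Request:
{"api": "arm_command", "payload": {"rows": [[[0,0.06,0,0,0,0,-1],[0,0.11,0,0,0,0,-1],[0,0.13,0,0,0,0,-1],[0,0.15,0,0,0,0,-1],[0,0.165,0,0,0,0,-1],[0,0.165,0,0,0,0,-1]]]}}

```text
t: 17.18
eef_pos: [450.1, 52.3, 294.9]
tcp_rot: [-3.14, -0.0, 1.515]
ft_force: [-2.9, 1.5, 2.5]
opening: 0.006
grip_force: 1.4
```

Request:
{"api": "arm_command", "payload": {"rows": [[[0,0.01,0,0,0,0,-1],[0,0.02,0,0,0,0,-1],[0,0.02,0,0,0,0,-1]]]}}

```text
t: 17.43
eef_pos: [452.9, 51.9, 295.1]
tcp_rot: [-3.141, -0.0, 1.515]
ft_force: [-3.5, 0.9, 4.3]
opening: 0.009
grip_force: 2.3
```

Request:
{"api": "arm_command", "payload": {"rows": [[[0,0.04,0,0,0,0,-1],[0,0.09,0,0,0,0,-1],[0,0.14,0,0,0,0,-1],[0,0.19,0,0,0,0,-1],[0,0.25,0,0,0,0,-1],[0,0.31,0,0,0,0,-1],[0,0.37,0,0,0,0,-1],[0,0.42,0,0,0,0,-1],[0,0.46,0,0,0,0,-1],[0,0.46,0,0,0,0,-1]]]}}

```text
t: 18.27
eef_pos: [523.1, 47.6, 294.9]
tcp_rot: [3.141, -0.0, 1.515]
ft_force: [-0.5, -0.0, 0.5]
opening: 0.004
grip_force: 0.0
```

Request:
{"api": "arm_command", "payload": {"rows": [[[0,0.015,0,0,0,0,-1],[0,0.03,0,0,0,0,-1],[0,0.03,0,0,0,0,-1]]]}}

```text
t: 18.52
eef_pos: [525.1, 47.6, 294.6]
tcp_rot: [-3.135, 0.0, 1.515]
ft_force: [-12.9, -0.2, 5.0]
opening: 0.002
grip_force: 6.6
```

Slightly more for the stop, then back and up.

Request:
{"api": "arm_command", "payload": {"rows": [[[0,0.01,0,0,0,0,-1],[0,0.015,0,0,0,0,-1],[0,-0.1,0,0,0,0,-1],[0,-0.25,-0.2,0,0,0,-1],[-0.2,-0.35,-0.45,0,0,0,-1],[-0.5,-0.35,-0.5,0,0,0,-0.6],[-0.8,-0.35,-0.5,0,0,0,-0.3],[-1,-0.35,-0.5,0,0,0,-0.05],[-1,-0.35,-0.5,0,0,0,-0.05],[-1,-0.35,-0.5,0,0,0,-0.05]]]}}

```text
t: 19.35
eef_pos: [465.6, -101.2, 370.4]
tcp_rot: [3.14, 0.0, 1.511]
ft_force: [0.1, -0.5, -0.3]
opening: 0.3
grip_force: 0.0
```

```bash
python3 lev.py
python3 - <<'E'
from h import *
p,d,st=shot("wrist","w3");C=cloud("wrist",d,st);print(st['eef_pos'],st['tcp_rot'])
hsv=cv2.cvtColor(p,cv2.COLOR_RGB2HSV)
m=(hsv[...,0]>18)&(hsv[...,0]<32)&(hsv[...,1]>150)&(hsv[...,2]>100)&(C[...,2]>5)&(C[...,2]<40)
b=(C[...,2]>14)&(C[...,2]<24)&(C[...,1]<0)&(C[...,1]>-270)&(C[...,0]>440)&(C[...,0]<530)
for q in(m,b):
    Q=C[q];print(q.sum(),Q.min(0),Q.max(0),np.polyfit(Q[:,1],Q[:,0],1))
for y in range(-240,-30,15):
    s=C[b&(abs(C[...,1]-y)<7)]
    if len(s)>5:print(y,np.percentile(s[:,0],[1,99]).round(1),np.median(s[:,2]).round(1),'yel',(m&(abs(C[...,1]-y)<7)).sum())
E
```

```text
scene -44 51 x 10.0 28.0 41.0 z 84.0 128.0 ang 27.0
scene 0 53 x 13.0 27.0 45.0 z 88.0 129.0 ang 26.0
scene 44 49 x 12.0 28.0 42.0 z 88.0 130.0 ang 27.0
[465.70019197 -99.02709528 370.13142828] [ 3.14105109e+00 -8.09500472e-05  1.51411621e+00]
1380 [ 476.27260004 -230.19798378    5.20016585] [500.88271268 -78.04069862  20.61713276] [5.58902973e-02 4.97313144e+02]
2631 [ 477.15611225 -225.0657027    14.07262367] [504.17368934 -43.65029719  21.27337497] [5.72414556e-02 4.97722006e+02]
-225 [477.2 493.7] 18.6 yel 81
-210 [477.6 495.4] 18.4 yel 161
-195 [478.2 494.7] 18.5 yel 171
-180 [478.8 496. ] 18.7 yel 7
-165 [479.5 496.4] 18.7 yel 0
-150 [480.2 498. ] 18.8 yel 0
-135 [481.8 498.5] 18.4 yel 185
-120 [482.4 500.2] 18.3 yel 195
-105 [483.  500.4] 18.3 yel 209
-90 [483.7 502. ] 18.3 yel 216
-75 [484.5 502.2] 18.5 yel 60
-60 [485.  503.9] 18.5 yel 0
-45 [486.5 504. ] 18.0 yel 0
```

View pics/w3.png

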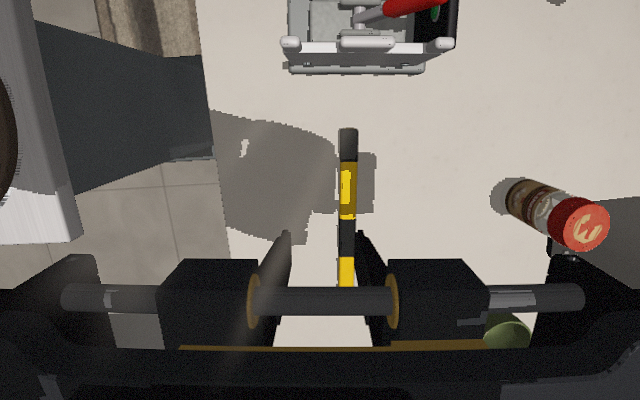

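View pics/lev_scene.png

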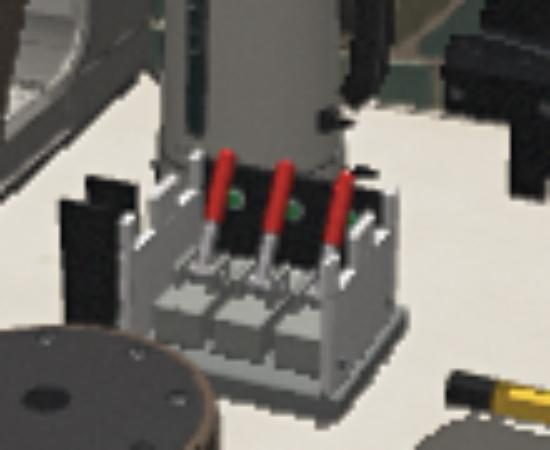

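Picture shows all three levers over, with green lamps lit behind them. In the wrist view the bar lies at (348,130)–(345,290), its middle sleeve around row 240.

Run:
```python
from h import *
s=state()
for z in(230,193.5):print(rows(s['eef_pos'],s['tcp_rot'],[488.2,-163.5,z],[np.pi,0,np.pi/2-.055]))
```

```text
(array([-0.42448009,  0.17310656,  0.93363246]), array([ 3.69304195e-05, -2.41543483e-05, -6.68036875e-05]))
(array([-0.42451703,  0.1730501 ,  1.17696579]), array([ 3.69304195e-05, -2.41543483e-05, -6.68036875e-05]))
```

Request:
{"api": "arm_command", "payload": {"rows": [[[-0.2,0.1,0.1,0,0,0,-0.05],[-0.4,0.173,0.3,0,0,0,-0.05],[-0.424,0.173,0.5,0,0,0,-0.05],[-0.424,0.173,0.7,0,0,0,-0.05],[-0.424,0.173,0.85,0,0,0,-0.05],[-0.424,0.173,0.934,0,0,0,-0.05],[-0.424,0.173,0.934,0,0,0,-0.05]]]}}

```text
t: 20.08
eef_pos: [488.1, -162.7, 227.4]
tcp_rot: [-3.138, -0.002, 1.517]
ft_force: [-0.5, 0.1, -0.7]
opening: 0.475
grip_force: 0.0
```

Request:
{"api": "arm_command", "payload": {"rows": [[[0,0,0.08,0,0,0,-0.05],[0,0,0.16,0,0,0,-0.05],[0,0,0.22,0,0,0,-0.05],[0,0,0.243,0,0,0,-0.05],[0,0,0.243,0,0,0,-0.05],[0,0,0.243,0,0,0,-0.05]]]}}

```text
t: 20.58
eef_pos: [488.3, -164.0, 194.0]
tcp_rot: [3.141, 0.0, 1.515]
ft_force: [0.5, 0.5, -0.4]
opening: 0.473
grip_force: 0.0
```

Request:
{"api": "arm_command", "payload": {"rows": [[[0,0,0,0,0,0,-0.4],[0,0,0,0,0,0,-0.7],[0,0,0,0,0,0,-1],[0,0,0,0,0,0,-1],[0,0,0,0,0,0,-1]]]}}

```text
t: 21.0
eef_pos: [488.2, -164.3, 193.8]
tcp_rot: [3.141, 0.0, 1.515]
ft_force: [-0.2, 0.1, 2.9]
opening: 0.185
grip_force: 30.1
```

Request:
{"api": "arm_command", "payload": {"rows": [[[0,0,-0.05,0,0,0,-1],[0,0,-0.2,0,0,0,-1],[0,0,-0.4,0,0,0,-1],[0,0,-0.6,0,0,0,-1],[0,0,-0.8,0,0,0,-1],[0,0,-0.95,0,0,0,-1],[0,0,-1,0,0,0,-1],[0,0,-1,0,0,0,-1]]]}}

```text
t: 21.67
eef_pos: [487.9, -164.2, 345.2]
tcp_rot: [3.139, 0.001, 1.515]
ft_force: [-0.4, -0.5, -2.1]
opening: 0.184
grip_force: 30.0
```

Run:
```python
from h import *
print(state()['opening'],state()['eef_pos'])
go(-32,0,174);go(-32,0,112)
```

```text
0.1839616903550512 [ 487.9428021  -164.20001847  345.21220705]
t 21.67 target [474.   94.2 345. ] shift [ 1.7147e+00 -1.8900e-01 -1.2000e-03] turn [ 0.0005  0.0002 -0.0005] F [-0.4 -0.5 -2.1]
t 21.67 target [474.   94.2 283. ] shift [ 1.7152 -0.1903  0.4121] turn [ 0.0005  0.0002 -0.0005] F [-0.4 -0.5 -2.1]
```

Request:
{"api": "arm_command", "payload": {"rows": [[[0.08,-0.02,0,0,0,0,-1],[0.22,-0.05,0,0,0,0,-1],[0.4,-0.08,0,0,0,0,-1],[0.58,-0.095,0,0,0,0,-1],[0.74,-0.095,0,0,0,0,-1],[0.857,-0.095,0,0,0,0,-1]]]}}

```text
t: 22.17
eef_pos: [480.2, -32.9, 341.7]
tcp_rot: [-3.138, -0.001, 1.515]
ft_force: [-0.0, -0.1, -1.8]
opening: 0.19
grip_force: 30.0
```

Request:
{"api": "arm_command", "payload": {"rows": [[[0.14,-0.02,0,0,0,0,-1],[0.3,-0.05,0,0,0,0,-1],[0.48,-0.08,0,0,0,0,-1],[0.64,-0.095,0,0,0,0,-1],[0.76,-0.095,0,0,0,0,-1],[0.83,-0.095,0,0,0,0,-1],[0.857,-0.095,0,0,0,0,-1],[0.857,-0.095,0,0,0,0,-1],[0.857,-0.095,0,0,0,0,-1]]]}}

```text
t: 22.92
eef_pos: [473.9, 93.7, 342.9]
tcp_rot: [-3.14, 0.0, 1.515]
ft_force: [-0.2, 0.9, -1.8]
opening: 0.183
grip_force: 30.0
```

Run:
```python
from h import *
go(-32,0,135);go(-32,0,112)
p,d,st=shot("wrist","w4");C=cloud("wrist",d,st)
def inbox(z0,z1,x0,x1,y0,y1):
    return (C[...,2]>z0)&(C[...,2]<z1)&(C[...,0]>x0)&(C[...,0]<x1)&(C[...,1]>y0)&(C[...,1]<y1)
b=inbox(155,180,440,520,120,250);b[255:]=0
for y in range(128,220,12):
    s=C[b&(abs(C[...,1]-y)<6)]
    if len(s)>5:print('bar',y,np.percentile(s[:,0],[2,98]).round(1),np.median(s[:,2]).round(1))
print('ymax',C[b][:,1].max())
pk=inbox(113,124,430,530,150,240)
for y in range(158,230,8):
    s=C[pk&(abs(C[...,1]-y)<4)]
    if len(s)>2:
        x=np.sort(s[:,0]);g=np.argmax(np.diff(x));print('plate/pocket',y,x[0].round(1),'gap',x[g].round(1),x[g+1].round(1),x[-1].round(1))
```

```text
t 22.92 target [474.   94.2 306. ] shift [0.0035 0.0008 0.2463] turn [-0.0002  0.     -0.0005] F [-0.2  0.9 -1.8]
t 22.92 target [474.   94.2 283. ] shift [0.0036 0.001  0.3997] turn [-0.0002  0.     -0.0005] F [-0.2  0.9 -1.8]
bar 128 [466.1 483.6] 167.5
bar 140 [466.8 484. ] 167.5
bar 152 [467.7 484.7] 167.5
bar 164 [468.1 485.5] 167.4
bar 176 [468.8 486.1] 167.5
bar 188 [469.2 487.1] 167.7
bar 200 [469.9 487.6] 167.7
bar 212 [470.3 487.6] 167.5
ymax 214.2049211746731
plate/pocket 158 494.0 gap 494.5 495.3 528.5
plate/pocket 166 450.3 gap 464.4 491.5 528.2
plate/pocket 174 452.1 gap 463.4 495.6 500.4
plate/pocket 182 457.0 gap 463.4 495.2 501.0
plate/pocket 190 457.5 gap 463.7 495.8 501.5
plate/pocket 198 458.0 gap 464.2 495.6 501.7
plate/pocket 206 458.2 gap 464.6 496.1 502.7
plate/pocket 214 458.8 gap 464.9 496.6 502.7
plate/pocket 222 461.3 gap 463.0 464.1 464.1
```

View pics/w4.png

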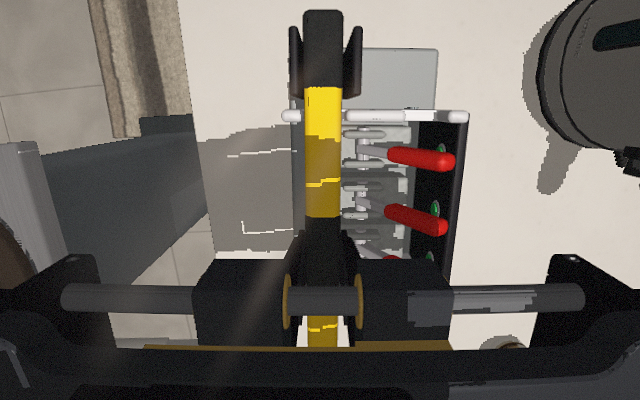

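Wrist view: the bar is over the near notches, its grip at (323,50) between the pocket walls (295 and 355), about 1 mm too near. I'll correct and lower.

Request:
{"api": "arm_command", "payload": {"rows": [[[0.003,0.007,0.05,0,0,0,-1],[0.003,0.007,0.12,0,0,0,-1],[0.003,0.007,0.18,0,0,0,-1],[0.003,0.007,0.22,0,0,0,-1],[0.003,0.007,0.25,0,0,0,-1],[0.003,0.007,0.28,0,0,0,-1],[0.003,0.007,0.31,0,0,0,-1],[0.003,0.007,0.31,0,0,0,-1]]]}}

```text
t: 23.63
eef_pos: [475.0, 94.4, 296.3]
tcp_rot: [-3.141, 0.0, 1.515]
ft_force: [-0.2, 1.7, -1.9]
opening: 0.186
grip_force: 30.0
```

Request:
{"api": "arm_command", "payload": {"rows": [[[0,0,0.02,0,0,0,-1],[0,0,0.04,0,0,0,-1],[0,0,0.06,0,0,0,-1],[0,0,0.07,0,0,0,-1],[0,0,0.07,0,0,0,-1]]]}}

```text
t: 24.05
eef_pos: [475.1, 94.4, 286.2]
tcp_rot: [-3.141, -0.0, 1.515]
ft_force: [0.2, 0.5, -1.2]
opening: 0.19
grip_force: 30.0
```

Request:
{"api": "arm_command", "payload": {"rows": [[[0,0,0.004,0,0,0,-1],[0,0,0.008,0,0,0,-1],[0,0,0.012,0,0,0,-1],[0,0,0.012,0,0,0,-1]]]}}

```text
t: 24.38
eef_pos: [475.1, 94.4, 284.8]
tcp_rot: [3.141, -0.0, 1.515]
ft_force: [0.2, 0.0, -1.0]
opening: 0.185
grip_force: 30.0
```

Request:
{"api": "arm_command", "payload": {"rows": [[[0,0,0.004,0,0,0,-1],[0,0,0.007,0,0,0,-1],[0,0,0.007,0,0,0,-1]]]}}

```text
t: 24.63
eef_pos: [475.0, 94.4, 284.7]
tcp_rot: [3.141, -0.0, 1.515]
ft_force: [-3.9, -0.4, 13.9]
opening: 0.188
grip_force: 30.0
```

Seated at the right height. I'll ease off, open a little and withdraw straight up.

Request:
{"api": "arm_command", "payload": {"rows": [[[0,0,-0.006,0,0,0,-1],[0,0,-0.006,0,0,0,-0.5],[0,0,-0.006,0,0,0,-0.3],[0,0,-0.006,0,0,0,-0.2],[0,0,-0.006,0,0,0,-0.2],[0,0,-0.006,0,0,0,-0.2]]]}}

```text
t: 25.13
eef_pos: [475.1, 94.4, 284.5]
tcp_rot: [-3.141, -0.0, 1.515]
ft_force: [0.4, 0.8, -0.6]
opening: 0.393
grip_force: 0.0
```

Request:
{"api": "arm_command", "payload": {"rows": [[[0,0,-0.05,0,0,0,-0.2],[0,0,-0.15,0,0,0,-0.2],[0,0,-0.3,0,0,0,-0.2],[0,0,-0.5,0,0,0,-0.2],[0,0,-0.7,0,0,0,-0.2],[0,0,-0.8,0,0,0,-0.2],[0,-0.3,-0.8,0,0,0,-0.2],[0,-0.3,-0.8,0,0,0,-0.2]]]}}

```text
t: 25.8
eef_pos: [425.9, 97.1, 405.3]
tcp_rot: [-3.14, 0.0, 1.515]
ft_force: [1.1, 0.2, -0.3]
opening: 0.399
grip_force: 0.0
```

```bash
python3 - <<'E'
from h import *
p,d,st=shot("wrist","w5");C=cloud("wrist",d,st);print(st['t'],st['eef_pos'],st['opening'],st['ft_force'])
def inbox(z0,z1,x0,x1,y0,y1):
    return (C[...,2]>z0)&(C[...,2]<z1)&(C[...,0]>x0)&(C[...,0]<x1)&(C[...,1]>y0)&(C[...,1]<y1)
b=inbox(104,113,460,492,20,220)
for y in range(24,220,16):
    s=C[b&(abs(C[...,1]-y)<6)]
    if len(s)>5:print('bar',y,np.percentile(s[:,0],[2,98]).round(1),np.median(s[:,2]).round(1))
print(C[b][:,1].max())
E
python3 lev.py
```

```text
25.8 [425.92666351  97.07224899 405.33947238] 0.39915597927140245 [ 1.13929241  0.20866784 -0.31908856]
bar 40 [473.6 479.7] 109.2
bar 56 [463.3 480.5] 109.3
bar 72 [464.1 481.5] 109.5
bar 88 [464.5 482.2] 109.6
bar 104 [465.5 483.2] 109.6
bar 120 [466.7 484. ] 109.3
bar 136 [467.8 485. ] 109.2
bar 152 [469.  485.1] 109.3
bar 168 [469.5 491.3] 109.2
bar 184 [469.6 487.6] 109.4
bar 200 [470.8 489. ] 109.6
bar 216 [471.6 489.3] 109.0
214.81254370858008
scene -44 50 x 14.0 27.0 46.0 z 90.0 129.0 ang 26.0
scene 0 55 x 11.0 27.0 44.0 z 83.0 128.0 ang 27.0
scene 44 50 x 14.0 29.0 44.0 z 85.0 128.0 ang 29.0
top -44 40 x 15.0 35.0 60.0 z 63.0 128.0 ang 33.0
```

View pics/w5.png

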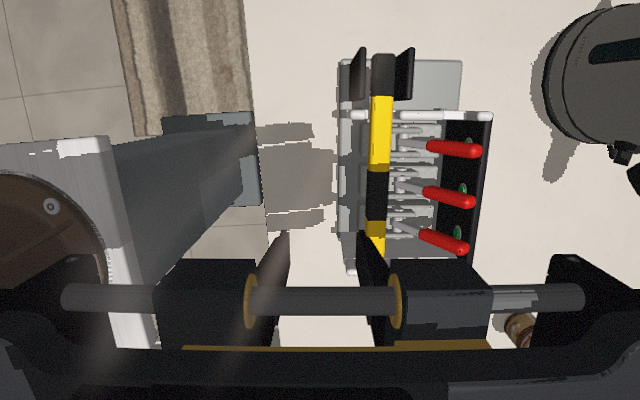

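The bar is level in the near notches at (380,60–250), top at z 109, with its grip in the pocket. All three red levers are over, lamps green, and the gripper is clear.

```bash
python3 -c "
from cell import *
print(job_done())"
```

```text
the job is handed in; nothing more can be done
None
```

The job is handed in at about 26 s of the 72 s: all three levers are fully on in the order middle, left, right, and the lock bar is seated level in the near notches with its grip in the pocket. I lifted and laid the bar clear of the bystanders, and the one blocked lever met at most about 10 N before I backed off.

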